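# Open the tight bracket jar in its locking block

## Task

Stand the tall square frosted-glass jar fully down in the empty grey bench block, whose square well stops it from turning, and then unscrew its tight metal cap anticlockwise (seen from above) until the threads let go. Lift the freed cap straight up with the jar staying down in the block, stop with the cap's lip one to three centimetres above the jar's mouth, and finish there still holding the cap level over the jar: do not put it down or let it go. Leave the short jar and everything else on the bench where it is.

Things in the scene. Friction and masses are not known exactly. Their poses are not given: they have to be found in the camera images.
- jar: tall frosted-glass jar, loose, upright on the bench with its cap screwed on; about 280 g. Square body 54 x 54 mm, 58 mm high, flats facing its x and y axes (grip it by two facing flats, fingers reaching down past the cap); round shoulder, radius 25 mm, to 61 mm; neck radius 18.5 mm. 84 mm tall with its cap. Origin: centre of its underside, z up. Outside the block it spins with the cap
- jar_mouth (a point): centre of the jar's mouth, at the rim, 78 mm above the jar's underside. Three thread lugs stand out from the neck below the rim, 120 degrees apart
- cap: the jar's round metal screw cap, 50 mm across, 20 mm high, knurled, about 70 g; a separate body held on by thread lugs. Origin: centre of its lip (open lower edge), z up. Screwed on, its lip is 64 mm above the jar's underside, 14 mm below the rim, and its x axis is within 0.1 rad of the jar's x. Tight: a sprung liner inside presses about 20 N, so turning takes 0.2 to 0.5 N m
- cap_top (a point): centre of the cap's closed top, 20 mm above its lip. Turned anticlockwise from above (+z) the cap rises up to 2 mm and its lugs come clear after 0.85 to 1.15 rad of turn on the jar (cap yaw minus jar yaw); it then lifts straight off, up to about 1.5 rad of turn. One grasp turned 1.4 rad is enough. Pulled up earlier, it lifts the jar along
- block: empty grey plastic locking block, bolted to the bench: 80 x 80 mm, 30 mm high, with a bolted ear 11 mm high on its +x and -x sides, out to 56 mm from the centre. A square well in the middle, sides along its x and y. Origin: centre of its underside, at bench level. The second, identical block holds the short jar
- well (a point): centre of the well's floor, 8 mm above the bench, 22 mm below the block's top. The well is 57 x 57 mm with a 4 mm 45 degree lead-in round its mouth. The jar fits in any of four quarter turns, 1.5 mm of play on each side, and can then turn only 0.06 rad either way. Fully home, the jar's underside rests here
- jar_short: bystander: a short jar of the same kind (54 x 54 mm, 57 mm high with its cap), standing in the second, identical block. Origin: centre of its underside
- model: bystander: pink plastic dental model with ivory teeth, about 70 x 70 x 34 mm, on the bench. Origin: centre of its underside
- plier: bystander: chrome Weingart plier, 140 mm long, lying flat, 12 mm high, long axis its x. Origin: under its joint
- bite_block: bystander: small green silicone bite block 42 x 22 x 17 mm. Origin: centre of its underside
- dappen: bystander: small glass mixing dish, 38 mm across and 22 mm high, on the bench nearest the robot. Origin: centre of its underside
Mind the look-alikes: they are no part of the job. Leave any blue or purple look-alike of the jar alone.

How it is judged:
On the way, in this order (a step that is already met when the one before it is completed fails the run):
1. the jar stands fully down in the empty block's well with its cap still screwed on (horizontal distance between jar and block below 0.005 m and z of jar in the frame of block below 0.0115 m and angle between jar's own z axis and vertical below 0.08 rad and z of cap in the frame of jar below 0.067 m and angle between the x axis of cap and the x axis of jar, either way round below 0.5 rad), for 0.2 s.
2. the cap has been turned anticlockwise at least 0.8 rad on the jar while the jar stands in the block (horizontal distance between jar and block below 0.005 m and z of jar in the frame of block below 0.0115 m and angle between jar's own z axis and vertical below 0.08 rad and angle between the x axis of cap and the x axis of jar, either way round above 0.8 rad), for 0.1 s.
At the end, for the whole second after the job is handed in: Jar fully home in the empty block (within 3.5 mm of its floor, 5 mm of its centre, 0.08 rad of upright). Gripper holds the cap (over 3 N), still, level within 0.17 rad, within 12 mm of the jar's axis, its lip 4 to 40 mm above the rim, not touching the jar (horizontal distance between jar and block below 0.005 m and z of jar in the frame of block below 0.0115 m and angle between jar's own z axis and vertical below 0.08 rad and z of cap in the frame of jar between 0.082 and 0.118 m and horizontal distance between cap and jar below 0.012 m and angle between cap's own z axis and vertical below 0.17 rad and contact force between cap and the fingers above 3 N and contact force between cap and jar below 0.1 N and linear speed of each of cap, jar below 0.03 m/s); the arm keeps its last pose, push and grip.
It fails at once if the cap comes off the jar before the jar stands in the block, or the jar comes out of the block with the cap off it (z of cap in the frame of jar above 0.073 m and not (horizontal distance between jar and block below 0.012 m and z of jar in the frame of block below 0.018 m)).
It fails at once if the short jar, the dental model, the plier, the bite block or the glass dish is pushed more than 25 mm from its place (distance of any of jar_short, model, plier, bite_block, dappen from where it was at the start of the episode above 0.025 m).
It also fails if it takes over 50 s, if anything falls off the work surface, if the arm or the gripper's body presses on something with over 40 N, if the wrist force passes 120 N, or if a joint passes its speed limit or range.

## Robot

A 6-joint arm with a two-finger parallel gripper is mounted at the origin on the work surface. World frame = base frame: x ahead of the robot, y to its left, z up, the work surface at z = 0. Lengths are in m, angles in rad, forces in N, time in s.
With the tool pointing down it reaches from about 0.325 to 0.9 m from the base axis. Payload 6.1 kg.
Tool frame: the origin (TCP) lies midway between the tips of the shut fingers; the grasp point (between the pads) lies 19 mm behind it; z points along the fingers, y is the line along which they close (so a half turn about z gives the same grasp; the last joint's range is limited). The gripper opens to 85 mm and grips with 20 to 120 N. Pads are 22 mm wide; open, the fingers measure 114 mm over their backs; the gripper's body (76 mm by 85 mm) begins 54 mm behind the grasp point. The pads swing forward as they close: fully open they stand 13 mm farther back than shut.
Start: joints at [1.012, 0.22, 1.526, -0, 1.395, -0.126], TCP at [0.262, 0.567, 0.231] pointing down, gripper open.
Joint ranges: [-2.98, 2.98], [-0.91, 2.08], [0.09, 2.57], [-1.24, 4.39], [0.2, 2.65], [-2.68, 2.68]. Speed limits (rad/s): [2.57, 2.57, 3.01, 3.14, 3.14, 3.14].

## Interface

Orientations are given as a 3x3 rotation matrix whose columns are the frame's x, y, z axes.
In Python, from station import arm gives the robot as it stands. The module is installed in compiled form; this text tells all that it offers.
- The arm moves only by the shell command python3 -m inch 'ROWS'. ROWS is JSON, a list of rows, each an object of numbers: "x", "y", "z": the shift along the tool's x, y, z each as a share of 25 cm, from -1 to 1; "rx", "ry", "rz": the turn, a rotation vector about the tool's x, y, z each as a share of 45 degrees, from -1 to 1; "gripper": the finger opening in mm, from 0 to 85.4. A call has 1 to 8 rows; each row is the pose to reach, as a shift and turn from the pose commanded when the call began, along the tool's axes at that moment; what a row does not reach only later rows make up. A row lasts 1/8 s, in which the tool goes at most 62.5 mm and 10.7 degrees, less where a joint would pass 70% of its speed; a pose out of reach is approached as far as the arm can. A call with a number of a shift or a turn outside -1 to 1 is refused whole. A call with a gripper value outside its range is refused whole. The fingers move at their own pace and stop on an object; the grip force is fixed at half the most. Time passes only in rows, so rows that repeat a pose let the fingers close. It gives the time, the measured TCP pose, the force, the opening and the grip force at its end, in the units of the state.
- arm.get_state(): the state, without advancing time (a new reading comes with each control period).
- arm.snapshot(name): name is "side" or "top" or "wrist"; returns a dict with "img" (384x512x3 uint8, blue, green, red), "range_z" (384x512 float32, m along the optical axis (not along the pixel's ray), 0 where there is no reading), "fov_y" (degrees; the focal length in pixels is half the picture's height over the tangent of half this angle, whatever the lens; pixels are square), "cx", "cy" (the principal point, pixels), "pose" (4x4, takes a point from camera to world coordinates); the wrist camera has in their place "T_tool_cam" (4x4, takes a point from camera to tool coordinates, whose origin is the TCP and whose axes are the flange's). Camera axes: x right, y down, z forward; pixel columns grow to the right and rows downward; lengths in m; the calibration is good to about 2 mm. A picture is of the moment at which its call begins: read the wrist's pose just before it.
- arm.finish_job(): hands the job in; it is judged then, once.
The state is a dict: "time": time; "joint_pos": joint angles; "dq": joint speeds; "tau": joint torques, N m; "tcp_pos": TCP position; "eef_rot": TCP orientation; "contact_force": force on the tool from outside, world axes, zero at the start; "ft_torque": the same for the moment, N m; "finger_gap": finger opening in m; "grasp_force": force on a finger pad.
Only numpy, scipy, OpenCV 4.12 (cv2) and the standard library are available. Lean on these libraries where they do the work, as an engineer would, in place of code of your own. Each camera call takes 0.05 s, during which the arm holds its last target. There are 200 camera calls.

## Working session

There is one attempt and no reset: what is moved stays moved. The work goes in short steps, Python scripts to look and compute and a shell command to move; the robot and the scene stay as the last step left them, time stands still between calls to the robot, and variables do not carry over. Pictures are saved under pics/ and viewed, at most 10 in all, crops included, and the job is handed in when it is done.

```bash
mkdir -p pics; cat > h.py <<'E'
import numpy as np, cv2
from station import arm
def snap(n):
    st=arm.get_state(); s=arm.snapshot(n)
    if n=="wrist":
        T=np.eye(4);T[:3,:3]=st["eef_rot"];T[:3,3]=st["tcp_pos"]; s["pose"]=T@s["T_tool_cam"]
    s["f"]=192/np.tan(np.radians(s["fov_y"])/2)
    return s
def cloud(s):
    v,u=np.mgrid[:384,:512]; z=s["range_z"]
    P=np.stack([(u-s["cx"])/s["f"]*z,(v-s["cy"])/s["f"]*z,z],-1)
    W=P@s["pose"][:3,:3].T+s["pose"][:3,3]; W[z<=0]=np.nan
    return W
def ray(s,u,v,h):
    d=s["pose"][:3,:3]@np.array([(u-s["cx"])/s["f"],(v-s["cy"])/s["f"],1]); o=s["pose"][:3,3]
    return o+d*(h-o[2])/d[2]
E
python3 - <<'E'
from h import *
st=arm.get_state(); print(st["time"],st["tcp_pos"],st["eef_rot"],st["finger_gap"])
for n in("top","side"):
    s=snap(n); cv2.imwrite(f"pics/{n}0.png",cv2.resize(s["img"],(800,600))); np.savez(f"{n}0.npz",**s)
    print(n,s["f"],s["cx"],s["cy"],s["pose"].round(3).tolist())
E
```

```text
0.0 [0.26180985 0.56686441 0.23019566] [[-9.07790622e-01  4.19422344e-01 -1.04087307e-03]
 [ 4.19423554e-01  9.07789197e-01 -1.62974585e-03]
 [ 2.61341505e-04 -1.91603468e-03 -9.99998130e-01]] 0.0854826133587548
top 452.74403037506005 259.1756035466908 192.43543107088843 [[0.015, -0.977, 0.212, 0.36], [-1.0, -0.015, -0.001, 0.015], [0.004, -0.212, -0.977, 1.041], [0.0, 0.0, 0.0, 1.0]]
side 363.98875036962403 250.6090267342349 190.49015844601126 [[0.943, -0.209, 0.259, 0.305], [-0.333, -0.58, 0.743, -0.709], [-0.005, -0.787, -0.617, 0.674], [0.0, 0.0, 0.0, 1.0]]
```

View pics/top0.png

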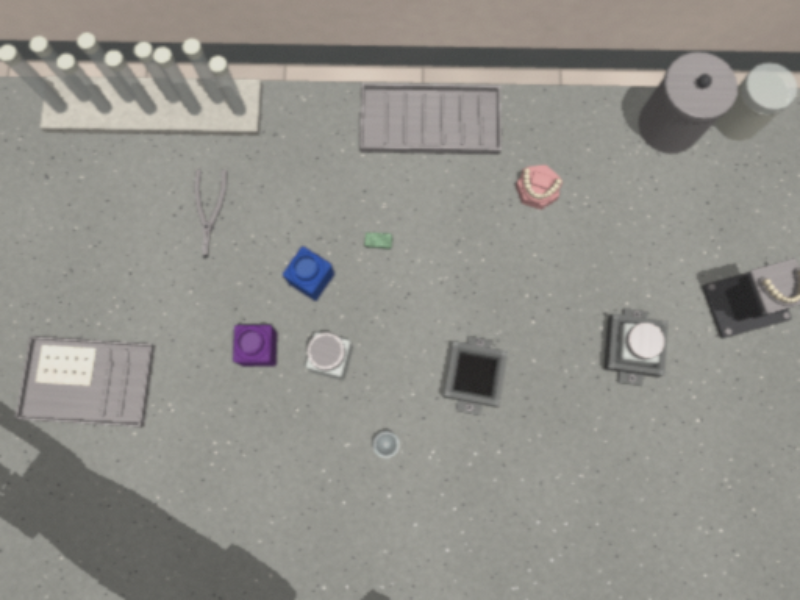

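View pics/side0.png

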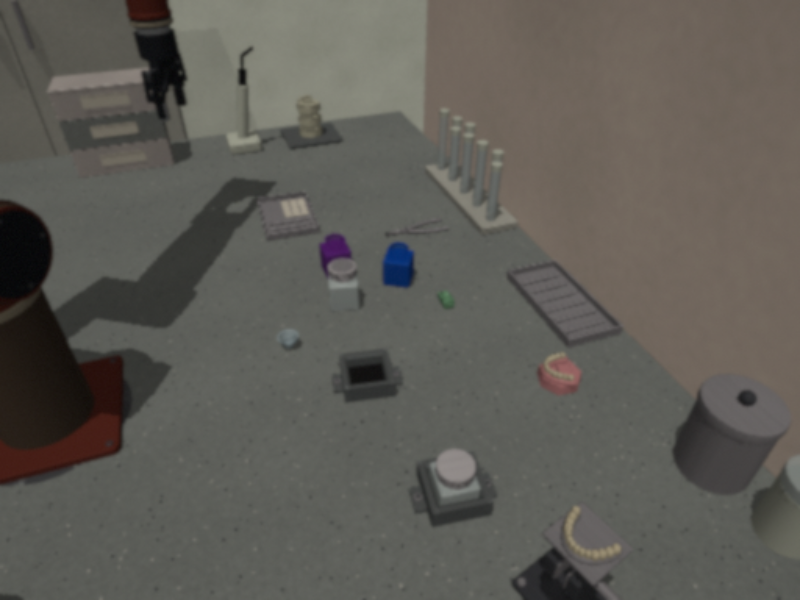

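The pictures (800x600) show these candidates:
- Frosted jar with a metal cap standing free, top (328,353) and side (343,285). This matches the description.
- Short jar in the second block, top (641,342).
- Purple look-alike, top (254,344).
- Blue look-alike, top (308,272).

The empty block is at top (474,375). I'll measure and check the choice in a close crop.

```bash
cat > m.py <<'E'
from h import *
t={k:v for k,v in np.load("top0.npz").items()}; s={k:v for k,v in np.load("side0.npz").items()}
W=cloud(t); S=cloud(s)
def sub(W,c,r): return W[(np.hypot(W[...,0]-c[0],W[...,1]-c[1])<r)]
for n,(u,v) in dict(jar=(328,353),short=(641,342),block=(474,375),purple=(254,344),blue=(308,272),dappen=(386,444)).items():
    c=ray(t,u*.64,v*.64,0.04)
    for nm,cl in(("top",W),("side",S)):
        p=sub(cl,c,0.07); h=p[:,2]; zt=np.percentile(h,99)
        print(n,nm,c.round(3),"zmax",zt.round(4), "bench",np.percentile(h,20).round(4))
        for lo,hi in((zt-.006,zt+.01),(.015,.072)):
            q=p[(h>lo)&(h<hi)]
            if len(q)>20:
                r=cv2.minAreaRect((q[:,:2]*1000).astype(np.float32)); print("   ",round(lo,3),len(q),np.round(r[0],1),np.round(r[1],1),round(r[2],1))
E
python3 m.py
python3 - <<'E'
import cv2,numpy as np
a=np.load("top0.npz")["img"][170:290,140:340]; cv2.imwrite("pics/crop1.png",cv2.resize(a,(800,480),interpolation=cv2.INTER_CUBIC))
E
```

```text
jar top [0.499 0.123 0.04 ] zmax 0.0878 bench -0.001
    0.082 417 [496.3 121. ] [49.2 47.9] 46.4
    0.015 236 [496.5 121. ] [53.9 54.2] 77.5
jar side [0.499 0.123 0.04 ] zmax 0.0865 bench -0.0006
    0.08 162 [496.9 121. ] [49.6 48.5] 17.0
    0.015 334 [495.5 112.7] [41.5 54.5] 78.1
short top [ 0.522 -0.324  0.04 ] zmax 0.0678 bench -0.0001
    0.062 392 [ 522.  -322.9] [48.8 49. ] 54.2
    0.015 1338 [ 521.5 -323.8] [81.9 81. ] 82.8
short side [ 0.522 -0.324  0.04 ] zmax 0.0663 bench -0.0001
    0.06 458 [ 521.9 -323.7] [48.1 50.2] 17.1
    0.015 1597 [ 522.2 -323.4] [82.4 80.5] 82.8
block top [ 0.471 -0.085  0.04 ] zmax 0.0332 bench -0.0004
    0.027 553 [475.9 -88.6] [79.9 80.4] 80.3
    0.015 696 [475.8 -88.8] [80.6 80.5] 80.4
block side [ 0.471 -0.085  0.04 ] zmax 0.0317 bench 0.0
    0.026 393 [476.4 -87.5] [84.  79.9] 80.8
    0.015 589 [476.5 -87.8] [84.3 79.9] 80.4
purple top [0.511 0.229 0.04 ] zmax 0.0782 bench -0.0011
    0.072 219 [509.8 228.7] [43.6 39.7] 13.5
    0.015 479 [509.3 228.2] [53.  54.7] 0.7
purple side [0.511 0.229 0.04 ] zmax 0.0783 bench -0.0006
    0.072 73 [512.8 227.8] [39.4 39.7] 11.0
    0.015 226 [510.4 226.4] [53.4 54.2] 1.2
blue top [0.618 0.156 0.04 ] zmax 0.0782 bench -0.0011
    0.072 197 [617.3 155.9] [42.9 38.8] 86.7
    0.015 468 [618.1 156. ] [54.5 54.3] 58.2
blue side [0.618 0.156 0.04 ] zmax 0.0777 bench -0.0007
    0.072 83 [620.2 155.4] [35.6 39.5] 44.1
    0.015 361 [617.9 152.6] [54.5 52.9] 58.5
dappen top [0.374 0.038 0.04 ] zmax 0.0225 bench -0.0014
    0.016 105 [374.3  38.1] [34.6 35.4] 0.8
    0.015 112 [374.3  38.1] [34.6 35.4] 0.8
dappen side [0.374 0.038 0.04 ] zmax 0.0223 bench -0.001
    0.016 73 [374.2  38.9] [36.  34.3] 78.0
    0.015 82 [374.2  38.9] [36.  34.3] 78.0
```

View pics/crop1.png

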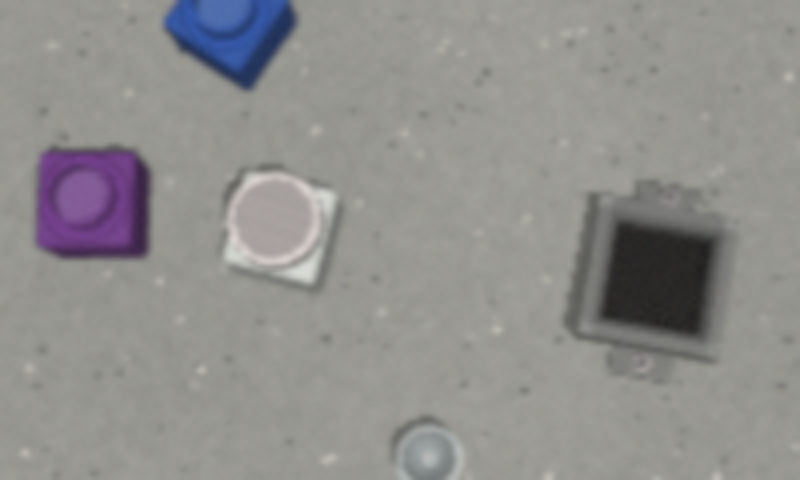

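The crop confirms the target: the white frosted square jar with a light metal cap at crop (275,220), clear of the purple (90,200) and blue (225,30) ones. The empty block is at (655,275). Next is a helper for the move arithmetic.

```bash
cat > go.py <<'E'
import sys
from h import *
from scipy.spatial.transform import Rotation as Ro
x,y,z,yaw=map(float,sys.argv[1:5]); a=np.radians(yaw)
st=arm.get_state(); R=np.array(st["eef_rot"])
ty=np.array([np.cos(a),np.sin(a),0]); tz=np.array([0,0,-1.]); T=np.stack([np.cross(ty,tz),ty,tz],1)
d=R.T@(np.array([x,y,z])-st["tcp_pos"])/0.25
r=Ro.from_matrix(R.T@T).as_rotvec()/np.radians(45)
print("t",st["time"],"shift",d.round(4),"turn",r.round(4),"q6",round(st["joint_pos"][5],2),"tcp",np.round(st["tcp_pos"],4),"yaw",np.degrees(np.arctan2(R[1,1],R[0,1])).round(2))
E
python3 go.py 0.4965 0.121 0.15 -12.5
```

```text
t 0.1 shift [-1.6003 -1.225   0.3229] turn [-2.1000e-03  1.3000e-03  1.7268e+00] q6 -0.13 tcp [0.2618 0.5669 0.2303] yaw 65.21
```

```bash
python3 -m inch '[{"x":-0.2,"y":-0.15,"z":0,"rz":0.22,"gripper":85},{"x":-0.4,"y":-0.3,"z":0.05,"rz":0.44,"gripper":85},{"x":-0.6,"y":-0.45,"z":0.1,"rz":0.66,"gripper":85},{"x":-0.8,"y":-0.6,"z":0.1,"rz":0.86,"gripper":85},{"x":-0.8,"y":-0.6,"z":0.1,"rz":0.86,"gripper":85}]'; python3 go.py 0.4965 0.121 0.15 -12.5
```

```text
t 0.1 shift [-1.6003 -1.225   0.3229] turn [-2.1000e-03  1.3000e-03  1.7268e+00] q6 -0.13 tcp [0.2618 0.5669 0.2303] yaw 65.21validation failed for argument at $[0]...
```

```bash
python3 -m inch '[{"x":-0.2,"y":-0.15,"z":0,"rx":0,"ry":0,"rz":0.22,"gripper":85},{"x":-0.4,"y":-0.3,"z":0.05,"rx":0,"ry":0,"rz":0.44,"gripper":85},{"x":-0.6,"y":-0.45,"z":0.1,"rx":0,"ry":0,"rz":0.66,"gripper":85},{"x":-0.8,"y":-0.6,"z":0.1,"rx":0,"ry":0,"rz":0.86,"gripper":85},{"x":-0.8,"y":-0.6,"z":0.1,"rx":0,"ry":0,"rz":0.86,"gripper":85}]'; python3 go.py 0.4965 0.121 0.15 -12.5
```

```text
time: 0.72
tcp_pos: [0.3823, 0.3439, 0.2057]
eef_rot: [[-0.44, 0.898, -0.0], [0.898, 0.44, -0.001], [-0.001, -0.001, -1.0]]
contact_force: [-0.3, 1.0, 0.5]
finger_gap: 0.0849
grasp_force: 0.0
t 0.725 shift [-1.0015  0.0177  0.224 ] turn [-8.000e-04  1.700e-03  8.585e-01] q6 0.12 tcp [0.3823 0.3439 0.2057] yaw 26.13
```

```bash
python3 -m inch '[{"x":-0.25,"y":0,"z":0.05,"rx":0,"ry":0,"rz":0.22,"gripper":85},{"x":-0.5,"y":0.01,"z":0.1,"rx":0,"ry":0,"rz":0.44,"gripper":85},{"x":-0.75,"y":0.015,"z":0.15,"rx":0,"ry":0,"rz":0.66,"gripper":85},{"x":-1,"y":0.018,"z":0.22,"rx":0,"ry":0,"rz":0.8585,"gripper":85},{"x":-1,"y":0.018,"z":0.224,"rx":0,"ry":0,"rz":0.8585,"gripper":85},{"x":-1,"y":0.018,"z":0.224,"rx":0,"ry":0,"rz":0.8585,"gripper":85}]'; python3 go.py 0.4965 0.121 0.025 -12.5
python3 - <<'E'
from h import *
s=snap("wrist"); cv2.imwrite("pics/w1.png",s["img"]); W=cloud(s)
h=W[...,2]; c=np.hypot(W[...,0]-.4965,W[...,1]-.121)<.045
for lo,hi in((.078,.095),(.045,.075)):
    q=W[c&(h>lo)&(h<hi)]
    if len(q)>10: r=cv2.minAreaRect((q[:,:2]*1000).astype(np.float32)); print(lo,len(q),r,np.median(q[:,2]))
E
```

```text
time: 1.48
tcp_pos: [0.4961, 0.1262, 0.1499]
eef_rot: [[0.209, 0.978, -0.001], [0.978, -0.209, 0.001], [0.0, -0.001, -1.0]]
contact_force: [0.2, -0.4, -0.4]
finger_gap: 0.0851
grasp_force: 0.0
t 1.475 shift [-0.0201  0.0067  0.4996] turn [-0.0017 -0.0004  0.0096] q6 0.3 tcp [0.4961 0.1262 0.1499] yaw -12.07
0.078 3290 ((496.4569091796875, 123.37196350097656), (50.349422454833984, 49.91948699951172), 42.67580795288086) 0.0844927014380913
0.045 1002 ((496.8181457519531, 123.6650161743164), (52.70039749145508, 53.59153366088867), 76.10125732421875) 0.056538429190434294
```

View pics/w1.png

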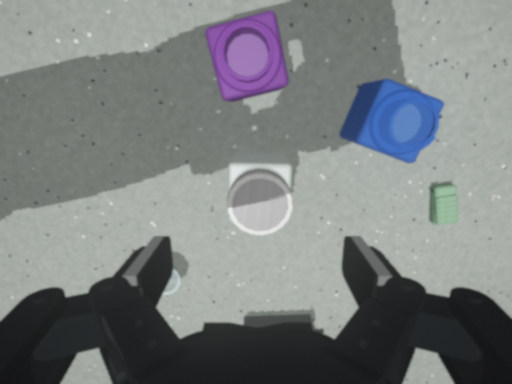

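The wrist picture has the cap at (260,202), with the body flats square to the fingers. There is clearance on both finger sides. Going down.

```bash
python3 go.py 0.4965 0.122 0.026 -13; python3 -m inch '[{"x":-0.017,"y":0.006,"z":0.1,"rx":0,"ry":0,"rz":0.02,"gripper":85},{"x":-0.017,"y":0.006,"z":0.2,"rx":0,"ry":0,"rz":0.02,"gripper":85},{"x":-0.017,"y":0.006,"z":0.35,"rx":0,"ry":0,"rz":0.02,"gripper":85},{"x":-0.017,"y":0.006,"z":0.45,"rx":0,"ry":0,"rz":0.02,"gripper":85},{"x":-0.017,"y":0.006,"z":0.495,"rx":0,"ry":0,"rz":0.02,"gripper":85},{"x":-0.017,"y":0.006,"z":0.495,"rx":0,"ry":0,"rz":0.02,"gripper":85}]';  python3 go.py 0.4965 0.122 0.026 -13
```

```text
t 1.525 shift [-0.0188  0.0063  0.4971] turn [-0.0009 -0.0006  0.022 ] q6 0.31 tcp [0.496  0.1268 0.1503] yaw -12.01
time: 2.28
tcp_pos: [0.4964, 0.1223, 0.0265]
eef_rot: [[0.223, 0.975, -0.001], [0.975, -0.223, 0.0], [-0.0, -0.001, -1.0]]
contact_force: [0.4, 0.2, 0.0]
finger_gap: 0.0852
grasp_force: 0.0
t 2.275 shift [-0.001   0.0005  0.0019] turn [-0.001   0.0001  0.0021] q6 0.31 tcp [0.4964 0.1223 0.0265] yaw -12.9
```

```bash
python3 -m inch '[{"x":0,"y":0,"z":0,"rx":0,"ry":0,"rz":0,"gripper":40},{"x":0,"y":0,"z":0,"rx":0,"ry":0,"rz":0,"gripper":40},{"x":0,"y":0,"z":0,"rx":0,"ry":0,"rz":0,"gripper":40},{"x":0,"y":0,"z":0,"rx":0,"ry":0,"rz":0,"gripper":40},{"x":0,"y":0,"z":0,"rx":0,"ry":0,"rz":0,"gripper":40},{"x":0,"y":0,"z":0,"rx":0,"ry":0,"rz":0,"gripper":40}]'
```

```text
time: 3.02
tcp_pos: [0.4982, 0.1214, 0.0282]
eef_rot: [[0.226, 0.974, 0.003], [0.974, -0.226, 0.001], [0.001, 0.002, -1.0]]
contact_force: [-0.8, 1.4, 7.1]
finger_gap: 0.0529
grasp_force: 64.8
```

```bash
python3 -m inch '[{"x":0,"y":0,"z":-0.1,"rx":0,"ry":0,"rz":0,"gripper":40},{"x":0,"y":0,"z":-0.25,"rx":0,"ry":0,"rz":0,"gripper":40},{"x":0,"y":0,"z":-0.4,"rx":0,"ry":0,"rz":0,"gripper":40},{"x":0,"y":0,"z":-0.4,"rx":0,"ry":0,"rz":0,"gripper":40}]'; python3 go.py 0.476 -0.0885 0.12 -9.6
```

```text
time: 3.52
tcp_pos: [0.4995, 0.1212, 0.1298]
eef_rot: [[0.226, 0.974, 0.007], [0.974, -0.226, 0.001], [0.002, 0.007, -1.0]]
contact_force: [-0.8, -0.1, -3.0]
finger_gap: 0.0532
grasp_force: 64.7
t 3.525 shift [-0.8384  0.0976  0.038 ] turn [ 0.0085 -0.0024 -0.0765] q6 0.31 tcp [0.4995 0.1212 0.1298] yaw -13.04
```

```bash
python3 -m inch '[{"x":-0.1,"y":0.02,"z":0,"rx":0,"ry":0,"rz":-0.02,"gripper":40},{"x":-0.3,"y":0.04,"z":0.01,"rx":0,"ry":0,"rz":-0.04,"gripper":40},{"x":-0.5,"y":0.07,"z":0.02,"rx":0,"ry":0,"rz":-0.06,"gripper":40},{"x":-0.7,"y":0.09,"z":0.03,"rx":0.004,"ry":0,"rz":-0.0765,"gripper":40},{"x":-0.8,"y":0.098,"z":0.038,"rx":0.008,"ry":0,"rz":-0.0765,"gripper":40},{"x":-0.838,"y":0.098,"z":0.038,"rx":0.008,"ry":0,"rz":-0.0765,"gripper":40},{"x":-0.838,"y":0.098,"z":0.038,"rx":0.008,"ry":0,"rz":-0.0765,"gripper":40}]'; python3 go.py 0.476 -0.0885 0.12 -9.6
python3 - <<'E'
from h import *
o=[]
for n in("top","side","wrist"):
    s=snap(n); W=cloud(s);h=W[...,2]; np.savez(f"{n}1.npz",**s); o.append(cv2.resize(s["img"],(400,300)))
    tc=arm.get_state()["tcp_pos"]; c=np.hypot(W[...,0]-tc[0],W[...,1]-tc[1])<.032
    p=W[c]; print(n,np.percentile(p[:,2][~np.isnan(p[:,2])],[5,50,95]).round(3))
    q=W[c&(h>.168)&(h<.182)]
    if len(q)>20: (cx,cy),r=cv2.minEnclosingCircle((q[:,:2]*1000).astype(np.float32)); print(" cap",len(q),cx,cy,r,q.mean(0))
cv2.imwrite("pics/c2.png",np.hstack(o[:2]))
E
```

```text
time: 4.4
tcp_pos: [0.4728, -0.0883, 0.1159]
eef_rot: [[0.168, 0.986, -0.008], [0.986, -0.168, 0.002], [0.001, -0.008, -1.0]]
contact_force: [0.2, -0.2, -3.1]
finger_gap: 0.0533
grasp_force: 64.5
t 4.4 shift [ 0.0013  0.0128 -0.0165] turn [-0.0104 -0.0011 -0.0011] q6 -0.18 tcp [ 0.4728 -0.0883  0.1159] yaw -9.65
top [0.145 0.49  0.493]
side [0.008 0.171 0.491]
 cap 216 470.95654296875 -99.40025329589844 28.992761611938477 [ 0.47279142 -0.09726563  0.17304514]
wrist [0.107 0.174 0.213]
 cap 10023 475.3896179199219 -76.98005676269531 30.16718292236328 [ 0.47503684 -0.07678229  0.1725915 ]
```

View pics/c2.png

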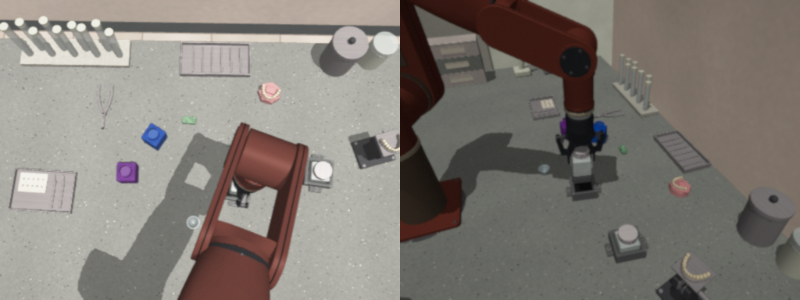

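Picture: the jar hangs square and upright above the block (side half, about (582,160) over (582,190)). The relative camera measurements put the target TCP at about (0.4775, -0.088).

```bash
python3 go.py 0.4775 -0.088 0.065 -9.6; python3 -m inch '[{"x":0.001,"y":0.018,"z":0.05,"rx":-0.008,"ry":0,"rz":0,"gripper":40},{"x":0.001,"y":0.018,"z":0.12,"rx":-0.008,"ry":0,"rz":0,"gripper":40},{"x":0.001,"y":0.018,"z":0.19,"rx":-0.008,"ry":0,"rz":0,"gripper":40},{"x":0.001,"y":0.018,"z":0.2,"rx":-0.008,"ry":0,"rz":0,"gripper":40},{"x":0.001,"y":0.018,"z":0.2,"rx":-0.008,"ry":0,"rz":0,"gripper":40}]'; python3 go.py 0.4775 -0.088 0.065 -9.6
python3 - <<'E'
from h import *
s=snap("side"); r=s["pose"]; 
p=np.linalg.inv(s["pose"])@np.array([.477,-.088,.05,1]); u=int(p[0]/p[2]*s["f"]+s["cx"]);v=int(p[1]/p[2]*s["f"]+s["cy"])
cv2.imwrite("pics/c3.png",cv2.resize(s["img"][v-45:v+45,u-60:u+60],(800,600),interpolation=cv2.INTER_CUBIC))
s=snap("wrist");cv2.imwrite("pics/w3.png",s["img"])
E
```

```text
t 4.55 shift [2.000e-04 1.750e-02 2.067e-01] turn [-0.0086 -0.0008  0.0017] q6 -0.18 tcp [ 0.4735 -0.0874  0.1167] yaw -9.52
time: 5.18
tcp_pos: [0.4775, -0.0889, 0.0666]
eef_rot: [[0.167, 0.986, -0.001], [0.986, -0.167, 0.001], [0.0, -0.001, -1.0]]
contact_force: [0.3, -0.5, -3.1]
finger_gap: 0.0532
grasp_force: 64.2
t 5.175 shift [ 0.0034 -0.0005  0.0062] turn [-0.0012 -0.0005  0.0002] q6 -0.18 tcp [ 0.4775 -0.0889  0.0666] yaw -9.59
```

View pics/c3.png

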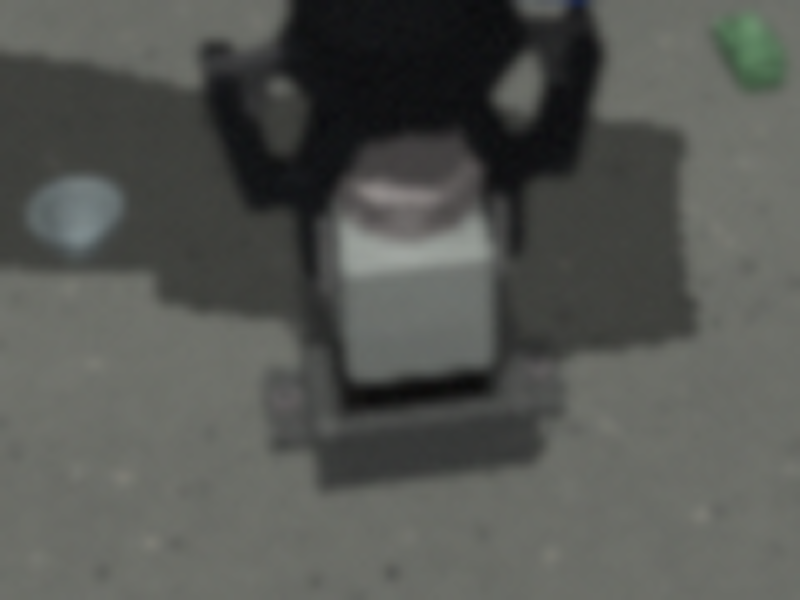

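View pics/w3.png

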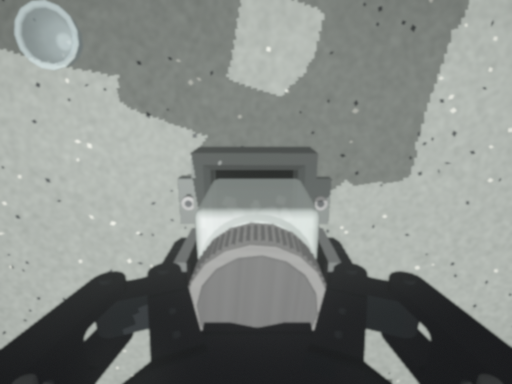

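The side crop shows the jar's foot (345-495, 380) centred over the well (345-495, 400). In the wrist view the body (198-318) sits centred between the block's ears. Inserting.

```bash
python3 -m inch '[{"x":0.002,"y":0,"z":0.03,"rx":0,"ry":0,"rz":0,"gripper":40},{"x":0.002,"y":0,"z":0.055,"rx":0,"ry":0,"rz":0,"gripper":40},{"x":0.002,"y":0,"z":0.08,"rx":0,"ry":0,"rz":0,"gripper":40},{"x":0.002,"y":0,"z":0.1,"rx":0,"ry":0,"rz":0,"gripper":40},{"x":0.002,"y":0,"z":0.115,"rx":0,"ry":0,"rz":0,"gripper":40},{"x":0.002,"y":0,"z":0.115,"rx":0,"ry":0,"rz":0,"gripper":40}]'
```

```text
time: 6.02
tcp_pos: [0.4776, -0.0883, 0.0378]
eef_rot: [[0.167, 0.986, -0.001], [0.986, -0.167, 0.0], [0.0, -0.001, -1.0]]
contact_force: [0.1, 0.2, -3.6]
finger_gap: 0.0527
grasp_force: 66.5
```

```bash
python3 -m inch '[{"x":0,"y":0,"z":0.004,"rx":0,"ry":0,"rz":0,"gripper":40},{"x":0,"y":0,"z":0.009,"rx":0,"ry":0,"rz":0,"gripper":40},{"x":0,"y":0,"z":0.014,"rx":0,"ry":0,"rz":0,"gripper":40},{"x":0,"y":0,"z":0.014,"rx":0,"ry":0,"rz":0,"gripper":40}]'
```

```text
time: 6.52
tcp_pos: [0.4776, -0.0884, 0.0362]
eef_rot: [[0.167, 0.986, -0.001], [0.986, -0.167, 0.0], [0.0, -0.001, -1.0]]
contact_force: [-8.9, 2.3, 11.9]
finger_gap: 0.0528
grasp_force: 68.2
```

It is seated, with contact at about 12 N. Next: release, rise to the cap and check the home height.

```bash
python3 -m inch '[{"x":0,"y":0,"z":-0.004,"rx":0,"ry":0,"rz":0,"gripper":60},{"x":0,"y":0,"z":-0.004,"rx":0,"ry":0,"rz":0,"gripper":85},{"x":0,"y":0,"z":-0.004,"rx":0,"ry":0,"rz":0,"gripper":85},{"x":0,"y":0,"z":-0.06,"rx":0,"ry":0,"rz":0,"gripper":85},{"x":0,"y":0,"z":-0.134,"rx":0,"ry":0,"rz":0,"gripper":85},{"x":0,"y":0,"z":-0.134,"rx":0,"ry":0,"rz":0,"gripper":85}]';python3 go.py 0.4776 -0.0883 0.069 -9.6
python3 - <<'E'
from h import *
o=[]
for n in("side","wrist"):
    s=snap(n); W=cloud(s);h=W[...,2]; 
    c=np.hypot(W[...,0]-.4775,W[...,1]+.088)<.032
    q=W[c&(h>.082)&(h<.105)]; 
    q=q[np.abs(q[:,2]-np.median(q[:,2]))<.004]
    (cx,cy),r=cv2.minEnclosingCircle((q[:,:2]*1000).astype(np.float32)); print(n,len(q),cx,cy,r,np.median(q[:,2]))
    o.append(s["img"])
cv2.imwrite("pics/c4.png",cv2.resize(np.hstack(o),(800,300)))
E
```

```text
time: 7.28
tcp_pos: [0.4796, -0.0891, 0.0705]
eef_rot: [[0.167, 0.986, 0.004], [0.986, -0.167, -0.001], [-0.001, 0.004, -1.0]]
contact_force: [-0.1, 0.2, -0.4]
finger_gap: 0.0847
grasp_force: 0.0
t 7.275 shift [ 0.0017 -0.0085  0.0059] turn [0.0056 0.0008 0.0003] q6 -0.18 tcp [ 0.4796 -0.0891  0.0705] yaw -9.59
side 252 478.0225524902344 -87.90449523925781 26.014320373535156 0.09318179034571594
wrist 8341 476.7750244140625 -86.93350219726562 25.661611557006836 0.09245434305361583
```

View pics/c4.png

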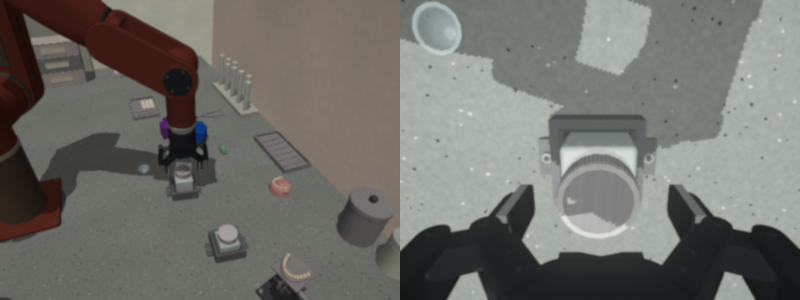

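The wrist half shows the jar square in the block with the cap at about (598,200). The cap top reads 0.0925 against 0.092 expected, so it is fully home. Grip the cap.

```bash
python3 -m inch '[{"x":0.004,"y":-0.008,"z":0.007,"rx":0.005,"ry":0,"rz":0,"gripper":85},{"x":0.004,"y":-0.008,"z":0.007,"rx":0.005,"ry":0,"rz":0,"gripper":60},{"x":0.004,"y":-0.008,"z":0.007,"rx":0.005,"ry":0,"rz":0,"gripper":30},{"x":0.004,"y":-0.008,"z":0.007,"rx":0.005,"ry":0,"rz":0,"gripper":30},{"x":0.004,"y":-0.008,"z":0.007,"rx":0.005,"ry":0,"rz":0,"gripper":30},{"x":0.004,"y":-0.008,"z":0.007,"rx":0.005,"ry":0,"rz":0,"gripper":30},{"x":0.004,"y":-0.008,"z":0.007,"rx":0.005,"ry":0,"rz":0,"gripper":30}]';python3 go.py 0.4776 -0.0883 0.069 -9.6
```

```text
time: 8.25
tcp_pos: [0.4762, -0.0872, 0.0666]
eef_rot: [[0.167, 0.986, -0.003], [0.986, -0.167, 0.001], [0.0, -0.003, -1.0]]
contact_force: [1.9, 0.6, 1.0]
finger_gap: 0.0486
grasp_force: 62.1
t 8.25 shift [-0.0035  0.0061 -0.0094] turn [-0.0043 -0.0002  0.0003] q6 -0.18 tcp [ 0.4762 -0.0872  0.0666] yaw -9.59
```

```bash
python3 -m inch '[{"x":0,"y":0,"z":-0.001,"rx":0,"ry":0,"rz":-0.12,"gripper":30},{"x":0,"y":0,"z":-0.001,"rx":0,"ry":0,"rz":-0.24,"gripper":30},{"x":0,"y":0,"z":-0.002,"rx":0,"ry":0,"rz":-0.36,"gripper":30},{"x":0,"y":0,"z":-0.002,"rx":0,"ry":0,"rz":-0.48,"gripper":30},{"x":0,"y":0,"z":-0.003,"rx":0,"ry":0,"rz":-0.6,"gripper":30},{"x":0,"y":0,"z":-0.003,"rx":0,"ry":0,"rz":-0.72,"gripper":30},{"x":0,"y":0,"z":-0.004,"rx":0,"ry":0,"rz":-0.84,"gripper":30},{"x":0,"y":0,"z":-0.004,"rx":0,"ry":0,"rz":-0.84,"gripper":30}]';python3 go.py 0.4776 -0.0883 0.069 72; python3 -c "
from h import *
print(arm.get_state()['ft_torque'])"
```

```text
time: 9.25
tcp_pos: [0.4756, -0.0874, 0.0674]
eef_rot: [[-0.472, 0.881, -0.005], [0.881, 0.472, 0.0], [0.003, -0.004, -1.0]]
contact_force: [0.7, -1.1, -0.1]
finger_gap: 0.0489
grasp_force: 62.6
t 9.25 shift [-0.007   0.0054 -0.0066] turn [-0.0037 -0.0051 -0.9737] q6 -0.84 tcp [ 0.4756 -0.0874  0.0674] yaw 28.18
[-0.37478136  0.1944562   0.09797037]
```

```bash
python3 -m inch '[{"x":0,"y":0,"z":-0.001,"rx":0,"ry":0,"rz":-0.13,"gripper":30},{"x":0,"y":0,"z":-0.001,"rx":0,"ry":0,"rz":-0.26,"gripper":30},{"x":0,"y":0,"z":-0.002,"rx":0,"ry":0,"rz":-0.39,"gripper":30},{"x":0,"y":0,"z":-0.002,"rx":0,"ry":0,"rz":-0.52,"gripper":30},{"x":0,"y":0,"z":-0.003,"rx":0,"ry":0,"rz":-0.65,"gripper":30},{"x":0,"y":0,"z":-0.003,"rx":0,"ry":0,"rz":-0.78,"gripper":30},{"x":0,"y":0,"z":-0.004,"rx":0,"ry":0,"rz":-0.92,"gripper":30},{"x":0,"y":0,"z":-0.004,"rx":0,"ry":0,"rz":-0.92,"gripper":30}]';python3 go.py 0.4776 -0.0883 0.069 72; python3 - <<'E'
from h import *
print(arm.get_state()['ft_torque'])
s=snap("wrist"); s2=snap("side"); cv2.imwrite("pics/w5.png",cv2.resize(np.hstack([s["img"],s2["img"]]),(800,300)))
E
```

```text
time: 10.25
tcp_pos: [0.476, -0.087, 0.0684]
eef_rot: [[-0.936, 0.351, -0.004], [0.351, 0.936, 0.001], [0.004, -0.0, -1.0]]
contact_force: [0.8, 0.9, -0.7]
finger_gap: 0.0484
grasp_force: 62.5
t 10.25 shift [-0.008  -0.0027 -0.0025] turn [-0.0002 -0.0053 -0.0564] q6 -1.56 tcp [ 0.476  -0.087   0.0684] yaw 69.46
[ 0.00655687 -0.16290901 -0.03762253]
```

View pics/w5.png

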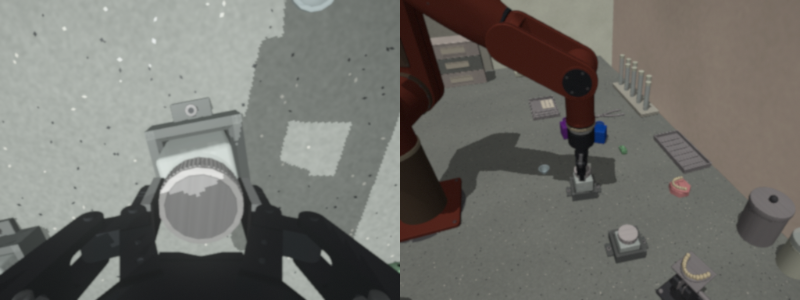

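The jar is still square in the block and the fingers have turned with the cap. The moment is near zero, which suggests the threads have let go. I'll lift a few millimetres and check the load.

```bash
python3 -m inch '[{"x":0,"y":0,"z":-0.008,"rx":0,"ry":0,"rz":0,"gripper":30},{"x":0,"y":0,"z":-0.016,"rx":0,"ry":0,"rz":0,"gripper":30},{"x":0,"y":0,"z":-0.024,"rx":0,"ry":0,"rz":0,"gripper":30},{"x":0,"y":0,"z":-0.024,"rx":0,"ry":0,"rz":0,"gripper":30},{"x":0,"y":0,"z":-0.024,"rx":0,"ry":0,"rz":0,"gripper":30}]'
```

```text
time: 10.98
tcp_pos: [0.476, -0.0871, 0.0745]
eef_rot: [[-0.937, 0.348, -0.004], [0.348, 0.937, 0.001], [0.004, -0.001, -1.0]]
contact_force: [0.4, 0.1, -1.5]
finger_gap: 0.0487
grasp_force: 62.5
```

The load is about 1 N, so only the cap is coming up. Completing the lift.

```bash
python3 -m inch '[{"x":0,"y":0,"z":-0.02,"rx":0,"ry":0,"rz":0,"gripper":30},{"x":0,"y":0,"z":-0.045,"rx":0,"ry":0,"rz":0,"gripper":30},{"x":0,"y":0,"z":-0.07,"rx":0,"ry":0,"rz":0,"gripper":30},{"x":0,"y":0,"z":-0.095,"rx":0,"ry":0,"rz":0,"gripper":30},{"x":0,"y":0,"z":-0.105,"rx":0,"ry":0,"rz":0,"gripper":30},{"x":0,"y":0,"z":-0.105,"rx":0,"ry":0,"rz":0,"gripper":30},{"x":0,"y":0,"z":-0.105,"rx":0,"ry":0,"rz":0,"gripper":30}]'
python3 - <<'E'
from h import *
s=snap("side"); p=np.linalg.inv(s["pose"])@np.array([.477,-.088,.07,1]); u=int(p[0]/p[2]*s["f"]+s["cx"]);v=int(p[1]/p[2]*s["f"]+s["cy"])
cv2.imwrite("pics/c6.png",cv2.resize(s["img"][v-45:v+45,u-60:u+60],(800,600),interpolation=cv2.INTER_CUBIC))
W=cloud(snap("wrist"));h=W[...,2]; tc=arm.get_state()["tcp_pos"]; c=np.hypot(W[...,0]-tc[0],W[...,1]-tc[1])<.03
q=W[c&(h>.1)&(h<.15)]; print(np.percentile(q[:,2],[20,50,80]))
W=cloud(s);c=np.hypot(W[...,0]-.477,W[...,1]+.088)<.06
q=W[c]; print(np.histogram(q[:,2],bins=np.arange(-.005,.16,.01)))
E
```

```text
time: 11.85
tcp_pos: [0.476, -0.0871, 0.1005]
eef_rot: [[-0.937, 0.348, -0.004], [0.348, 0.937, 0.001], [0.004, -0.001, -1.0]]
contact_force: [0.5, 0.5, -1.0]
finger_gap: 0.0486
grasp_force: 62.5
[0.12571117 0.12671408 0.12753923]
(array([338, 217, 112, 357,  76,  66, 104, 154,  90,  17,   2,  40,  74,
        95,   3,  17]), array([-0.005,  0.005,  0.015,  0.025,  0.035,  0.045,  0.055,  0.065,
        0.075,  0.085,  0.095,  0.105,  0.115,  0.125,  0.135,  0.145,
        0.155]))
```

View pics/c6.png

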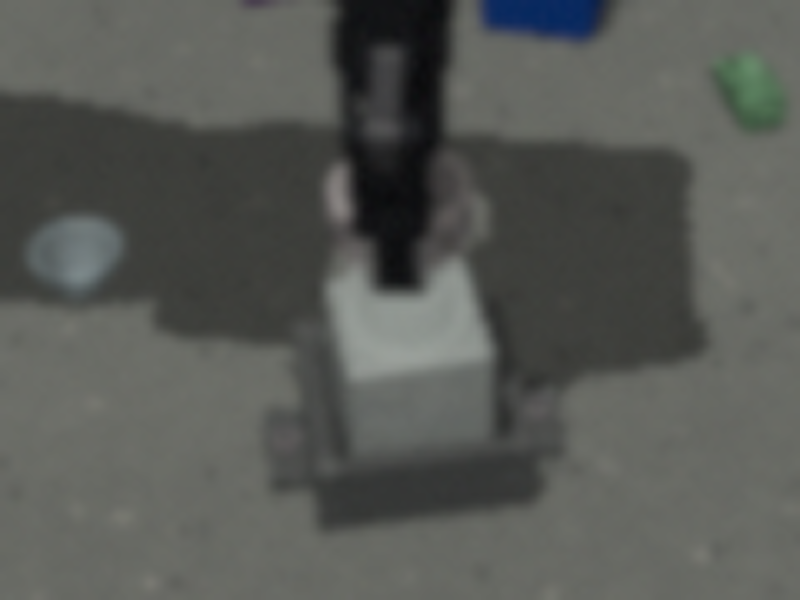

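The crop shows the jar down in the block with its neck bare (410,320) and the cap held above it (410,215). The cap top is at 0.1265, so the lip is about 20 mm over the rim. Handing in.

```bash
python3 -c "
from h import *
print(arm.finish_job())"
```

```text
the job is handed in; nothing more can be done
None
```

I handed the job in at about 12 s of the 50 s: the jar is fully down in the empty block, and the gripper holds the unscrewed cap level about 20 mm above its mouth; no verdict was returned.

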